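Level the surgery trough with its removable crank

ROBOT

A 7-joint arm with a two-finger parallel gripper is mounted at the origin on the work surface. World frame = base frame: x ahead of the robot, y to its left, z up, the work surface at z = 0. Lengths are in m, angles in rad, forces in N, time in s.
With the tool pointing down it reaches from about 0.425 to 0.95 m from the base axis. Payload 4.7 kg.
Tool frame: the origin (TCP) lies between the finger pads; the fingertips stand 25 mm ahead of it and the grasp point (between the pads) lies 6 mm ahead of it; z points along the fingers, y is the line along which they close (so a half turn about z gives the same grasp; the last joint's range is limited). The gripper opens to 85 mm and grips with 20 to 120 N. Pads are 22 mm wide; open, the fingers measure 114 mm over their backs; the gripper's body (76 mm by 85 mm) begins 54 mm behind the grasp point. The pads swing forward as they close: fully open they stand 13 mm farther back than shut.
Start: joints at [-1.189, 0.469, -0.049, 1.532, 0.024, 1.141, -0.082], TCP at [0.27, 0.619, 0.256] pointing down, gripper open.
Joint ranges: [-2.59, 2.59], [-0.33, 1.99], [-1.39, 1.29], [0.1, 2.45], [-1.04, 4.18], [0.21, 1.99], [-2.66, 2.66]. Speed limits (rad/s): [2.57, 2.57, 3.14, 3.14, 3.14, 3.14, 3.14].

INTERFACE

Orientations are given as a 3x3 rotation matrix whose columns are the frame's x, y, z axes.
In Python, from rig import * gives the robot as it stands. Calls block until the motion is done:
- movep(position, orientation): joint-space move of the TCP to a pose.
- move_l(position, attitude=None, feed=0.15, until_force=None): straight line of the TCP; attitude=None keeps the orientation; feed is the mean speed in m/s. With until_force (N) it stops when the force on the tool has changed by that much, and returns True; else False.
- move_joints(angles): joint-space move.
- command_gripper(opening, newtons=None): finger opening in m; newtons is the grip in N (None keeps the last); returns when the fingers have stopped.
- sleep(seconds).
- inverse_kinematics(position, orientation): joint angles nearest the present ones, or None.
- sense(): the state.
- camera(name): name is "scene" or "top" or "wrist"; returns (picture, depth): 384x512x3 uint8, red, green, blue; 384x512 float32, m along the optical axis (not along the pixel's ray), 0 where there is no reading.
- camera_params(name): a dict with "K" (3x3 intrinsics, pixels), "position" and "rotation" of the camera in the world; the wrist camera has in their place "tool_from_camera" (4x4, takes a point from camera to tool coordinates, whose origin is the TCP and whose axes are the flange's). Camera axes: x right, y down, z forward; pixel columns grow to the right and rows downward; lengths in m; the calibration is good to about 2 mm. A picture is of the moment at which its call begins: read the wrist's pose just before it. camera_params takes no time and is no camera call.
A pose or a line that the arm cannot do raises Unreachable and nothing moves.
- finish_job(): hands the job in; it is judged then, once.
The state is a dict: "time_s": time; "joint_pos": joint angles; "qd": joint speeds; "joint_efforts": joint torques, N m; "position": TCP position; "tcp_rot": TCP orientation; "wrist_force": force on the tool from outside, world axes, zero at the start; "ft_torque": the same for the moment, N m; "finger_gap": finger opening in m; "gripper_force": force on a finger pad.
Only numpy, scipy, OpenCV 4.12 (cv2) and the standard library are available. Lean on these libraries where they do the work, as an engineer would, in place of code of your own. Each camera call takes 0.05 s, during which the arm holds its last target. There are 200 camera calls.

TASK

The metal animal-surgery trough has been left tilted. Take the removable crank from the steel tray, fit it fully down onto the square shaft of the blue gearbox and wind it until the trough lies level; then lift the crank off and set it back in the tray, standing on its flat underside as it was, without dropping it. Move the trough only with the crank, do not touch the trough itself, and leave the steel bowl and the amber bottle where they are.

Things in the scene. Friction and masses are not known exactly. Their poses are not given: they have to be found in the camera images.
- crank_hub (a point): Centre of the loose crank's hub (crank 123 mm long, 0.3 to 0.5 kg): a dark steel square upright hub 38 x 38 mm, 60 mm high. From its foot a flat yellow arm 24 mm wide, 12 mm thick, underside flush with the hub's, runs along +x to the red grip. This point is on the hub's axis, 30 mm above the underside; x along the arm, z up. Grasp it across its sides (along y), above the arm. Starts in tray.
- crank_grip (a point): Centre of the crank's upright red grip sleeve, 26 mm diameter, spanning 14 to 84 mm above the crank's underside, spinning freely on its pin; its axis is 85 mm from the hub's axis. This point is on that axis, 49 mm above the underside; axes as the crank's.
- crank: The same crank; origin at the centre of the hub's underside, 30 mm below crank_hub; x along the arm, z up. The square socket opens here, downwards: 22.6 mm wide, 32 mm deep, its sides parallel to the hub's.
- shaft_seat (a point): Foot of the upright brass square shaft on the blue gearbox (110 x 110 mm), at the middle of the round collar, 90 mm above the table, on which a fully fitted crank's underside rests. Shaft 20 x 20 mm, 28 mm high, top 8 mm tapering to 12 mm. x, y are square to its faces and turn with it: the crank fits in 4 positions a quarter turn apart. Stiff to turn (0.22 N m), stays where left.
- trough (a joint): Tilt of the trough in rad: 0 is level, positive means the end next to the gearbox is low; starts positive. The shaft drives it: one full clockwise turn of the shaft (seen from above) lowers the value by 0.31 rad (0.05 rad per rad), counter-clockwise raises it. It can be wound past level.
- trough_mid (a point): Middle of the floor of the trough: a metal channel with sloping sides, 420 mm long, 180 mm wide, 60 mm high, pivoted at mid-length on the gearbox's grey base plate. Level, its rim is about 155 mm above the table and its near end 180 mm from the shaft. y runs along it away from the gearbox, z is square to its floor.
- tray: Fixed shallow steel tray, 240 mm (its x) by 170 mm (its y), 18 mm high, walls and floor 4 mm; origin at the centre of its underside, so the inner floor is 4 mm above it.
- bowl: Steel bowl, 120 mm across, 55 mm high, loose; origin at the centre of its underside. Leave it alone.
- antiseptic: Amber bottle, 64 mm diameter, 160 mm high, loose; origin at the centre of its underside. Leave it alone.

How it is judged:
On the way, in this order (a step that is already met when the one before it is completed fails the run):
1. the crank sits fully down on the square shaft (horizontal distance between crank and shaft_seat below 0.006 m and z of crank in the frame of shaft_seat between -0.004 and 0.007 m and angle between crank's own z axis and vertical below 0.15 rad), for 0.2 s.
2. with the crank on the shaft, the trough is wound level (within 0.035 rad) (all of step 1 and value of joint trough between -0.035 and 0.035 rad), for 0.2 s.
At the end, for the whole second after the job is handed in: The trough is level within 0.035 rad (2 degrees) and the whole crank stands at rest in the tray on its underside (hub and grip axes inside the walls, underside within 8 mm of the tray floor, upright within 0.1 rad) (value of joint trough between -0.035 and 0.035 rad and x of crank_hub in the frame of tray between -0.105 and 0.105 m and y of crank_hub in the frame of tray between -0.07 and 0.07 m and x of crank_grip in the frame of tray between -0.115 and 0.115 m and y of crank_grip in the frame of tray between -0.08 and 0.08 m and z of crank in the frame of tray below 0.012 m and angle between crank's own z axis and vertical below 0.1 rad and linear speed of crank below 0.02 m/s); the robot touches nothing.
It fails at once if the robot pushes on the trough (over 2 N) (contact force between any of the fingers, the arm and trough above 2 N).
It fails at once if the crank is dropped or thrown (faster than 1.3 m/s) (linear speed of crank above 1.3 m/s).
It fails at once if a bystander is moved by more than 30 mm (distance of any of bowl, antiseptic from where it was at the start of the episode above 0.03 m).
It also fails if it takes over 72 s, if anything falls off the work surface, if the arm or the gripper's body presses on something with over 40 N, if the wrist force passes 120 N, or if a joint passes its speed limit or range.

## Working session

There is one attempt and no reset: what is moved stays moved. The work goes in short steps, each a Python script; the robot and the scene stay as the last script left them, time stands still between calls to the robot, and variables do not carry over. Pictures are saved under pics/ and viewed, at most 10 in all, crops included, and the job is handed in when it is done.

```bash
ls; mkdir -p pics; python3 - <<'E'
from rig import *
import cv2,numpy as np
for n in ["scene","top"]:
    p,d=camera(n); cv2.imwrite(f"pics/{n}0.png",p[:,:,::-1]); np.savez(f"{n}0.npz",p=p,d=d)
    c=camera_params(n); print(n,c)
print(camera_params("wrist")); s=sense(); print(s["time_s"],s["tcp_rot"],s["finger_gap"])
E
```

```text
pics
scene {'K': array([[350.01457035,   0.        , 255.41108061],
       [  0.        , 350.01457035, 191.96795032],
       [  0.        ,   0.        ,   1.        ]]), 'position': array([1.45037629, 0.0285774 , 0.67016491]), 'rotation': array([[ 0.0121889 ,  0.54155407, -0.84057755],
       [ 0.99992517, -0.00572274,  0.01081258],
       [ 0.00104519, -0.84064644, -0.5415833 ]])}
top {'K': array([[449.01025726,   0.        , 250.65178863],
       [  0.        , 449.01025726, 190.68131634],
       [  0.        ,   0.        ,   1.        ]]), 'position': array([0.47343086, 0.03559856, 1.44228827]), 'rotation': array([[-0.03034092, -0.99451013,  0.10014501],
       [-0.99940286,  0.03184137,  0.01341821],
       [-0.0165333 , -0.09967809, -0.99488237]])}
{'K': array([[277.68148599,   0.        , 253.86348051],
       [  0.        , 277.68148599, 193.08747319],
       [  0.        ,   0.        ,   1.        ]]), 'tool_from_camera': array([[-8.23508593e-05, -9.48758122e-01, -3.16003196e-01,
         8.23219588e-02],
       [ 9.99999510e-01, -3.89961227e-04,  9.10206182e-04,
         9.01891258e-04],
       [-9.86794501e-04, -3.16002966e-01,  9.48757689e-01,
        -1.18329301e-01],
       [ 0.00000000e+00,  0.00000000e+00,  0.00000000e+00,
         1.00000000e+00]])}
0.1 [[-9.16817014e-01  3.99306995e-01 -6.97341339e-04]
 [ 3.99307603e-01  9.16815498e-01 -1.66743833e-03]
 [-2.64864408e-05 -1.80718953e-03 -9.99998367e-01]] 0.08531435134318971
```

View pics/top0.png

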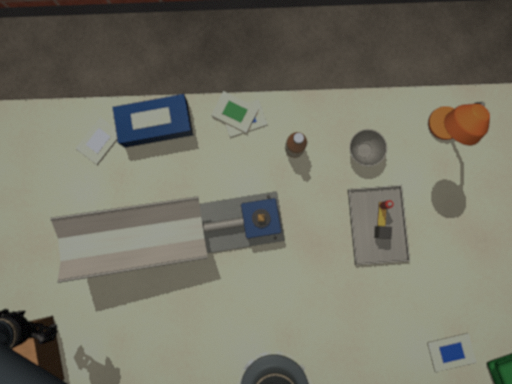

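View pics/scene0.png

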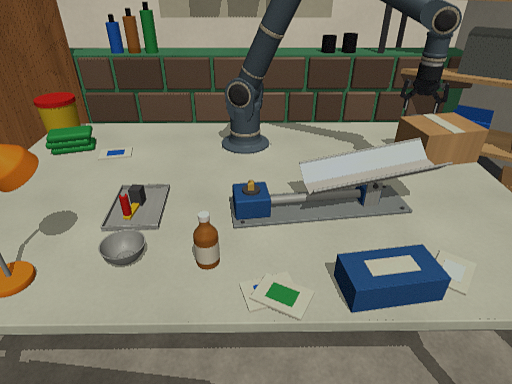

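The top view shows the tray around (379,226), with the crank hub at about (383,232), the grip at (388,204) and the arm pointing up in the image (+x). The gearbox shaft is at (262,218), the trough is to its left, the bowl at (368,147) and the bottle at (297,145). The scene view confirms the layout: the trough's near end is low and the shaft is clear.

Next I'll get rough positions, then take wrist close-ups.

```bash
cat > h.py <<'E'
from rig import *
import cv2,numpy as np
def cam(name,s=None):
    c=camera_params(name)
    if name=="wrist":
        T=np.eye(4);T[:3,:3]=s["tcp_rot"];T[:3,3]=s["position"];T=T@c["tool_from_camera"];return c["K"],T[:3,3],T[:3,:3]
    return c["K"],c["position"],c["rotation"]
def ray(C,uv,z):
    K,p,R=C; d=R@np.linalg.inv(K)@np.array([uv[0],uv[1],1.]); return p+d*(z-p[2])/d[2]
def down(yaw): # tool x axis at yaw, z down
    c,s=np.cos(yaw),np.sin(yaw); return np.array([[c,s,0],[s,-c,0],[0,0,-1.]])
def snap(tag):
    s=sense(); p,d=camera("wrist"); C=cam("wrist",s); cv2.imwrite(f"pics/{tag}.png",p[:,:,::-1]); np.savez(tag+".npz",p=p,d=d,K=C[0],t=C[1],R=C[2]); return p,d,C
E
python3 - <<'E'
from h import *
C=cam("top")
for n,uv,z in [("hub",(383,232),.064),("grip",(388,204),.088),("shaft",(262,217),.118),("tray TL",(349,188),.018),("TR",(401,186),.018),("BR",(408,263),.018),("BL",(356,266),.018),("bowl",(368,147),.055),("bottle",(299,138),.16)]:
    print(n,ray(C,uv,z).round(3))
d=np.load("top0.npz")["d"]; K,p,R=C
for uv in [(383,232),(262,217),(200,235),(208,235),(70,248),(62,250)]:
    z=d[uv[1],uv[0]]; print(uv,(p+R@np.linalg.inv(K)@np.array([*uv,1])*z).round(3))
for x,y in [(.4,-.26),(.43,.02)]:
  for yaw in [0,np.pi/2,np.pi,-np.pi/2]:
    q=inverse_kinematics([x,y,.27],down(yaw)); print(x,y,yaw,None if q is None else np.round(q,2))
E
```

```text
hub [ 0.473 -0.344  0.064]
grip [ 0.556 -0.358  0.088]
shaft [0.528 0.022 0.118]
tray TL [ 0.615 -0.258  0.018]
TR [ 0.616 -0.423  0.018]
BR [ 0.374 -0.429  0.018]
BL [ 0.37  -0.267  0.018]
bowl [ 0.738 -0.316  0.055]
bottle [ 0.751 -0.092  0.16 ]
(383, 232) [ 0.473 -0.343  0.068]
(262, 217) [0.528 0.022 0.124]
(200, 235) [0.481 0.212 0.073]
(208, 235) [0.48  0.195 0.006]
(70, 248) [0.454 0.585 0.133]
(62, 250) [0.449 0.61  0.128]
0.4 -0.26 0 [-0.56  0.26  1.27  2.01 -0.29  1.07 -0.74]
0.4 -0.26 1.5707963267948966 [-0.44  0.19  1.07  2.01 -0.19  1.05  0.73]
0.4 -0.26 3.141592653589793 [-0.52  0.23  1.19  2.01 -0.24  1.06  2.36]
0.4 -0.26 -1.5707963267948966 [-0.48  0.21  1.13  2.01 -0.22  1.05 -2.39]
0.43 0.02 0 [-0.81  0.03  0.69  2.09 -0.02  1.03 -1.68]
0.43 0.02 1.5707963267948966 [-0.64  0.03  0.52  2.08 -0.02  1.03 -0.11]
0.43 0.02 3.141592653589793 [-0.5   0.04  0.36  2.08 -0.02  1.03  1.45]
0.43 0.02 -1.5707963267948966 None
```

```bash
python3 - <<'E'
from h import *
K,p,R=cam("top"); f=np.load("top0.npz"); d=f["d"]
# trough floor slope: central strip
m=np.zeros(d.shape,np.uint8); cv2.fillPoly(m,[np.array([(75,243),(195,226),(195,236),(75,254)])],1)
v,u=np.nonzero(m); z=d[v,u]; X=p+(np.linalg.inv(K)@np.stack([u,v,0*u+1])*z).T@R.T
A=np.c_[X[:,:2],np.ones(len(X))]; c,*_=np.linalg.lstsq(A,X[:,2],rcond=None); print("slope",c, np.std(A@c-X[:,2]), np.arctan(np.hypot(*c[:2])))
s=sense()["position"]; movep([.40,.45,.36],down(np.pi/2))
movep([.528,.022,.28],down(np.pi/2)); snap("shaft1"); print(np.round(sense()["joint_pos"],2))
movep([.473,-.344,.26],down(-.17)); snap("hub1"); print(np.round(sense()["joint_pos"],2),sense()["time_s"])
E
```

```text
slope [-2.34999431 -0.32011046  1.3463565 ] 0.08561079662250988 1.1717758143801056
[-0.62  0.22  0.59  1.88 -0.14  1.08  0.03]
[-0.2   0.48  1.05  1.79 -0.45  1.14 -0.74] 4.1917
```

```bash
python3 -c "
import cv2,numpy as np
a=cv2.imread('pics/shaft1.png');b=cv2.imread('pics/hub1.png')
cv2.imwrite('pics/both1.png',np.vstack([np.hstack([a[:300,56:456],b[:300,56:456]]),cv2.resize(np.hstack([a[:300,56:456],b[:300,56:456]]),(800,300))])[:300])"
```

```text
(no output)
```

View pics/both1.png

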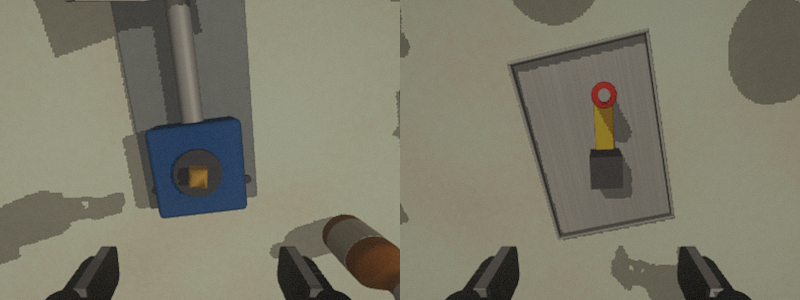

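Left half: the brass shaft is at about (254,178) in full-frame pixels, with its faces close to the image axes. Right half: the hub top is at about (262,174) and the grip at (260,95), with the crank standing in the tray. I'll extract the crank from the masks, then take a closer shaft view.

```bash
python3 - <<'E'
from h import *
f=np.load("hub1.npz"); p,d=f["p"],f["d"]; C=(f["K"],f["t"],f["R"])
K,t,R=C; v,u=np.mgrid[:384,:512]; W=t+(np.stack([u,v,0*u+1],-1)@np.linalg.inv(K).T*d[...,None])@R.T
def rect(m,z,n):
    c=max(cv2.findContours(m.astype(np.uint8),0,2)[0],key=cv2.contourArea)[:,0]
    P=np.array([ray(C,q,z)[:2] for q in c]); r=cv2.minAreaRect((P*1000).astype(np.float32)); print(n,len(c),r); return r
near=np.hypot(W[...,0]-.473,W[...,1]+.344)<.05
hub=(W[...,2]>.055)&near&(d>0); print("ztop",np.median(W[...,2][hub]))
rect(hub,.064,"hub")
hsv=cv2.cvtColor(p,cv2.COLOR_RGB2HSV)
red=((hsv[...,0]<8)|(hsv[...,0]>172))&(hsv[...,1]>130)&(hsv[...,2]>60)
g=np.zeros(p.shape[:2],bool); g[60:140,220:300]=1
c=max(cv2.findContours((red&g).astype(np.uint8),0,2)[0],key=cv2.contourArea);x=cv2.minAreaRect(c);print("red px",x)
ring=(W[...,2]>.08)&g; rect(ring,.088,"grip top")
hub=np.argwhere(hub); print(hub.min(0),hub.max(0))
# closer look at shaft (tool x -> +y)
movep([.528,.022-.029,.24],down(np.pi/2)); move_l([.528,.022-.029,.17]); p,d,C=snap("shaft2")
K,t,R=C; W=t+(np.stack([u,v,0*u+1],-1)@np.linalg.inv(K).T*d[...,None])@R.T
hsv=cv2.cvtColor(p,cv2.COLOR_RGB2HSV); br=(hsv[...,0]>10)&(hsv[...,0]<30)&(hsv[...,1]>120)&(np.hypot(W[...,0]-.528,W[...,1]-.022)<.04)
rect(br,.11,"brass"); rect(br&(W[...,2]>.1155),.118,"brass top"); print(W[...,2][br].max(),sense()["time_s"])
x,y,w,h=cv2.boundingRect(br.astype(np.uint8)); print(x,y,w,h)
cv2.imwrite("pics/shaft2c.png",cv2.resize(p[max(0,y-30):y+h+30,x-30:x+w+30,::-1],None,fx=5,fy=5,interpolation=0))
E
```

```text
ztop 0.31498380374084517
hub 404 ((262.446044921875, -308.8791809082031), (422.9626770019531, 236.2364044189453), 80.5993423461914)
red px ((259.5, 94.5), (25.0, 25.0), 90.0)
grip top 35 ((557.8417358398438, -360.5321350097656), (24.633676528930664, 24.157644271850586), 80.43854522705078)
[155 110] [383 405]
brass 45 ((527.4634399414062, 28.67511749267578), (23.749025344848633, 19.937301635742188), 88.87540435791016)
brass top 67 ((526.9749145507812, 27.505857467651367), (15.357484817504883, 15.630928039550781), 87.69287872314453)
0.24247202727669026 6.15
119 156 263 228
```

View pics/shaft2c.png

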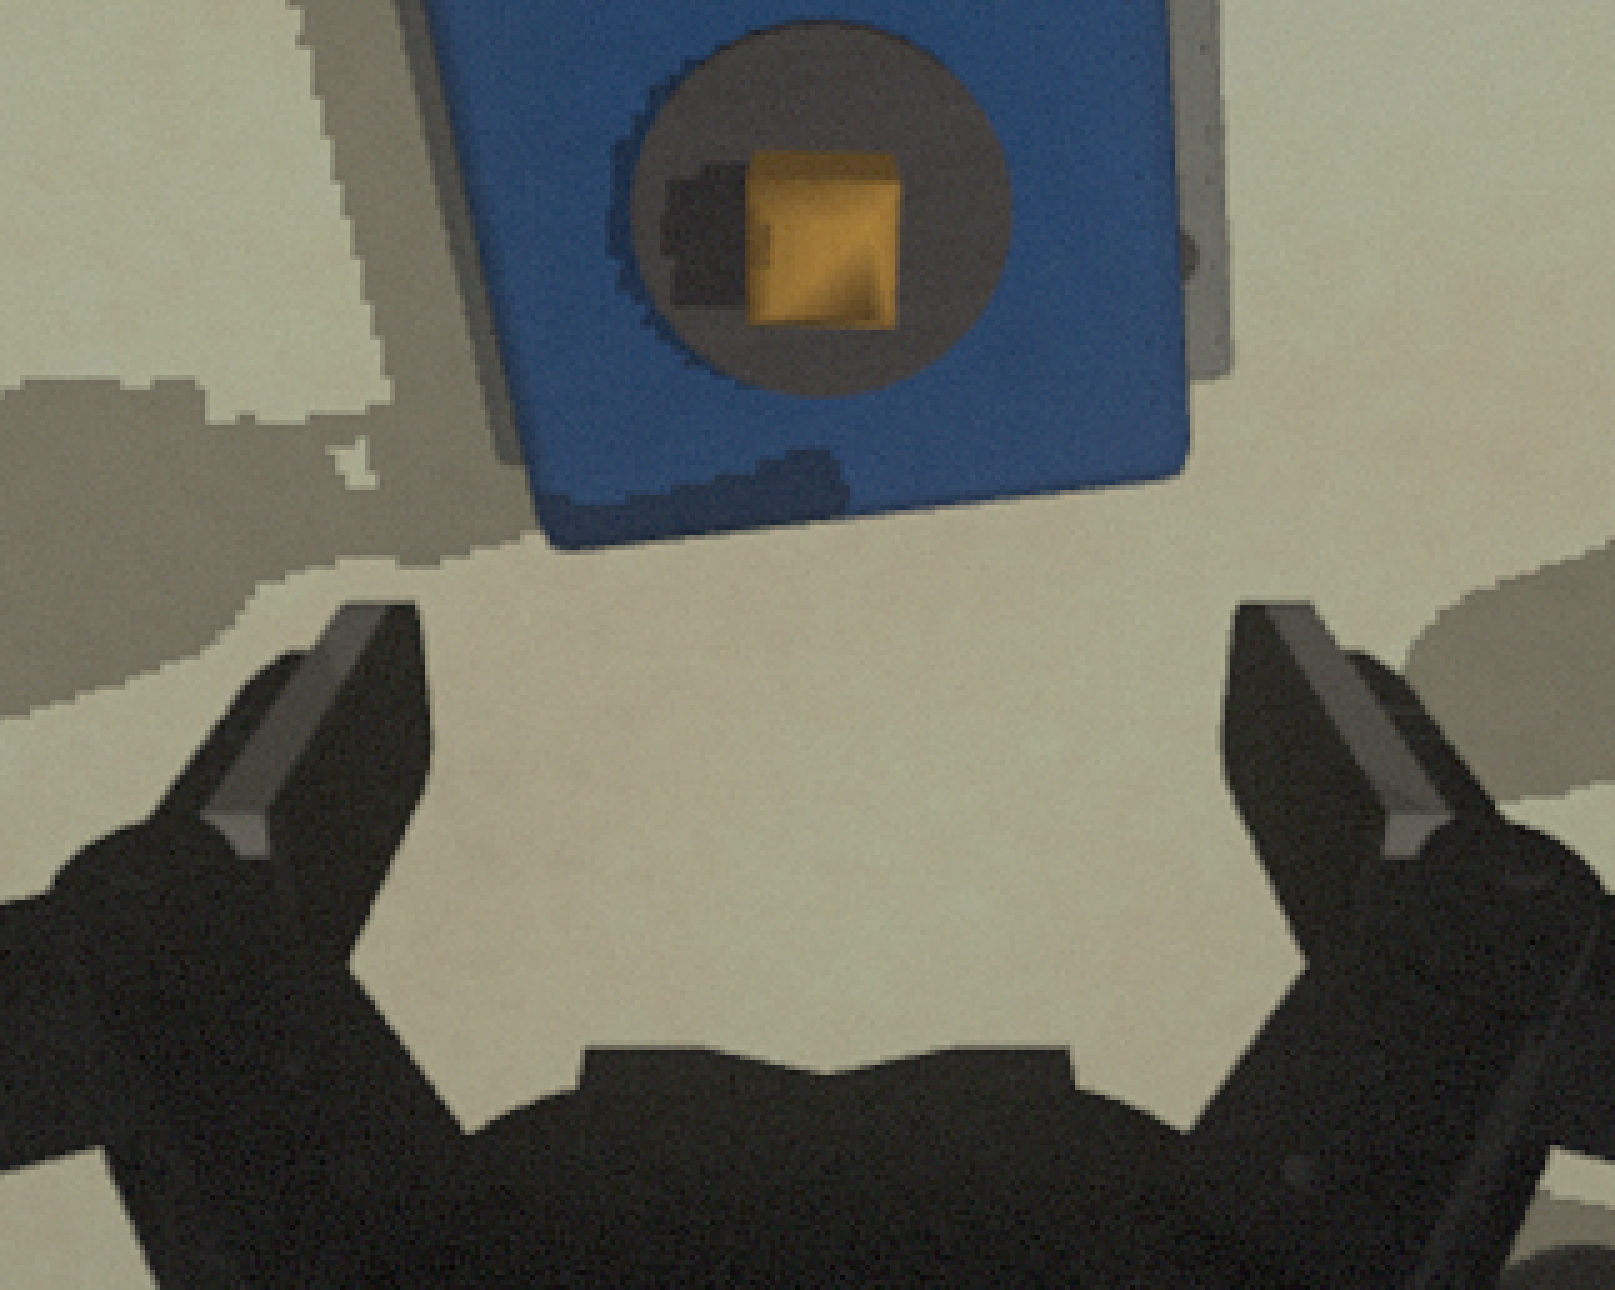

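The close crop (origin 89,126, scale 5) shows the shaft's 20 mm shoulder square spanning crop x 750–899 and y 181–327, rotated about 1.7° clockwise. The collar circle is centred at (822,209). I'll convert both, and redo the hub mask with the fingers excluded.

```bash
python3 - <<'E'
from h import *
f=np.load("shaft2.npz"); C=(f["K"],f["t"],f["R"])
px=lambda x,y:(x/5+89-.4,y/5+126-.4)
for q in [(750,180),(901,184),(898,328),(750,325)]: print(ray(C,px(*q),.11).round(4))
print("shaft",ray(C,px(824.5,254.5),.11).round(4),"collar",ray(C,px(822,209),.09).round(4),"diam",np.ptp([ray(C,px(a,209),.09)[0] for a in (632,1012)]))
f=np.load("hub1.npz"); p,d=f["p"],f["d"]; C=(f["K"],f["t"],f["R"]);K,t,R=C
v,u=np.mgrid[:384,:512]; W=t+(np.stack([u,v,0*u+1],-1)@np.linalg.inv(K).T*d[...,None])@R.T
box=(abs(u-262)<25)&(abs(v-172)<28)
m=box&(W[...,2]>.057)&(W[...,2]<.08); print("z",np.median(W[...,2][m]),m.sum())
c=max(cv2.findContours(m.astype(np.uint8),0,2)[0],key=cv2.contourArea)[:,0]
h=cv2.minAreaRect(np.array([ray(C,q,.064)[:2]*1000 for q in c],np.float32)); print("hub",h)
g=ray(C,(259.5,94.5),.088)[:2]; h=np.array(h[0])/1000; print(g,np.linalg.norm(g-h),np.arctan2(*(g-h)[::-1]))
print("grip depth-top centre .5578 -.3605")
# tray corners & trough slope via the top camera
K,t,R=cam("top"); d=np.load("top0.npz")["d"]; W=t+(np.stack([u,v,0*u+1],-1)@np.linalg.inv(K).T*d[...,None])@R.T
for k in np.linspace(0,1,7):
    uu=int(75+k*120); vv=int(249-k*18); print(W[vv,uu].round(3),end=' ')
E
```

```text
[0.518  0.0369 0.11  ]
[0.5378 0.0364 0.11  ]
[0.5377 0.0165 0.11  ]
[0.5177 0.017  0.11  ]
shaft [0.5278 0.0268 0.11  ] collar [0.5274 0.0284 0.09  ] diam 0.05560710435335142
z 0.06476728657246661 1086
hub ((473.937255859375, -349.88623046875), (38.114723205566406, 39.58871078491211), 82.01347351074219)
[ 0.55846174 -0.36065888] 0.08520820911306812 -0.12676663319532042
grip depth-top centre .5578 -.3605
[0.451 0.572 0.127] [0.458 0.518 0.115] [0.465 0.458 0.117] [0.472 0.403 0.101] [0.479 0.344 0.095] [0.486 0.286 0.084] [0.493 0.227 0.076]
```

Sizes check out: shaft 20 mm, hub 38 mm, hub-to-grip 85.2 mm. The tilt is about 0.147 rad, so roughly 2.9 rad clockwise. Next I'll grasp and lift.

```bash
python3 - <<'E'
from h import *
o=down(-.13); move_l([.527,.0,.26])
movep([.4737,-.3497,.20],o); move_l([.4737,-.3497,.054],feed=.12)
command_gripper(.02,80); s=sense(); print("gap",s["finger_gap"],s["gripper_force"],s["wrist_force"])
move_l([.4737,-.3497,.26],feed=.15); sleep(.2); s=sense(); print(s["finger_gap"],s["wrist_force"],s["time_s"])
print(np.round(s["joint_pos"],2))
q=inverse_kinematics([.5277,.0272,.26],down(np.pi-.027)); print(None if q is None else np.round(q,2))
p,d,C=snap("held"); 
E
```

```text
gap 0.03716105888862741 81.03245592210442 [-0.62558085 -0.87700578  4.45524333]
0.03707005438004887 [-0.12700726 -0.18179782 -3.61961665] 11.8417
[-0.2   0.51  1.09  1.78 -0.49  1.16 -0.66]
[ 0.52  0.33 -0.8   1.84  0.26  1.08  1.16]
```

View pics/held.png

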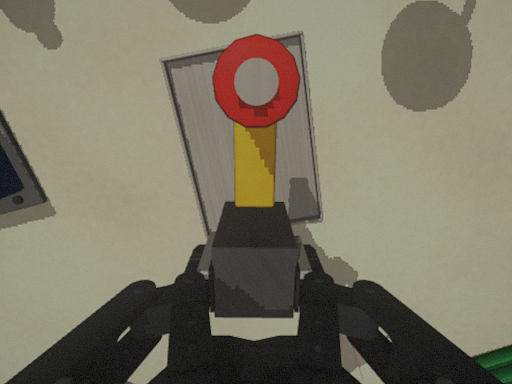

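The crank is held square: hub between the pads at (255,265), grip top at (256,82). I'll measure how far the hub axis sits from the tool axis, then carry it over in yaw stages.

```bash
python3 - <<'E'
from h import *
f=np.load("held.npz"); C=(f["K"],f["t"],f["R"]); s=sense()
off=s["tcp_rot"].T@(ray(C,(256.5,82),s["position"][2]+.034)-s["position"])-[.085,0,0]; print("hub offset in tool",off)
e=off[0] if abs(off[0])<.006 else 0
for yaw,xy in [(.7,(.50,-.17)),(1.6,(.5277,.0272))]:
    movep([*xy,.26],down(yaw)); print(np.round(sense()["joint_pos"],2))
o=down(np.pi-.027); tgt=np.array([.5277,.0272,.26])-o[:,0]*e
movep(tgt,o); s=sense(); print(np.round(s["joint_pos"],2),s["position"],s["finger_gap"],s["time_s"])
E
```

```text
hub offset in tool [ 0.00022104 -0.00056577 -0.03407054]
[-0.52  0.32  0.97  1.91 -0.3   1.06 -0.3 ]
[-0.74  0.27  0.75  1.91 -0.21  1.05  0.12]
[-0.51  0.23  0.45  1.9  -0.12  1.04  1.54] [0.52798953 0.02622661 0.25996847] 0.03717737991766476 14.7417
```

```bash
python3 - <<'E'
from h import *
move_l([.5278,.0272,.178],feed=.12); sleep(.2); print(sense()["position"])
r=move_l([.5278,.0272,.141],feed=.04,until_force=20); s=sense(); print(r,s["position"],s["wrist_force"],s["ft_torque"],s["finger_gap"],np.round(s["joint_pos"],2),s["time_s"])
E
```

```text
[0.52832171 0.02726262 0.17882235]
False [0.52769467 0.02689983 0.14089338] [-0.02353861 -1.80826108 -5.73206807] [-0.47689705 -0.24377325  0.04123739] 0.03716550463604612 [-0.46  0.39  0.41  2.02 -0.21  0.78  1.62] 16.85
```

```bash
cat >> h.py <<'E'
def trough(name):
    K,t,R=cam(name); p,d=camera(name); v,u=np.mgrid[:384,:512]
    W=t+(np.stack([u,v,0*u+1],-1)@np.linalg.inv(K).T*d[...,None])@R.T
    a=np.array([.493,.227]);e=(np.array([.451,.572])-a);e/=np.linalg.norm(e);n=np.array([-e[1],e[0]])
    P=W[...,:2]-a; s=P@e; m=(s>0)&(s<.33)&(abs(P@n)<.03)&(d>0)&(W[...,2]>.05)&(W[...,2]<.16)
    c=np.polyfit(s[m],W[...,2][m],1); r=W[...,2][m]-np.polyval(c,s[m]); k=abs(r)<.01
    c=np.polyfit(s[m][k],W[...,2][m][k],1); return np.arctan(c[0]),k.sum(),p
E
python3 - <<'E'
from h import *
r=move_l([.5278,.0270,.136],feed=.03,until_force=12); s=sense(); print(r,s["position"][2],s["wrist_force"])
command_gripper(.085); move_l([.5277,.0271,.142],feed=.05); command_gripper(.02,80); s=sense(); print(s["position"],s["finger_gap"])
print("tilt",trough("top")[:2],trough("scene")[:2])
q=np.array(s["joint_pos"]); 
for k in range(4):
    q[6]-=.6; move_joints(q); s=sense(); print(np.round(s["position"],4),s["wrist_force"].round(1),s["ft_torque"].round(2),s["time_s"])
a=trough("top"); b=trough("scene"); print("tilt",a[:2],b[:2])
cv2.imwrite("pics/wound.png",np.hstack([a[2][100:320,30:430],b[2][100:320,112:512]])[:,:,::-1])
E
```

```text
True 0.1405915650600372 [-0.9320238   0.20521378  4.9509967 ]
[0.5280353  0.02690758 0.14226197] 0.037165488717602904
tilt (np.float64(0.14934135680956023), np.int64(2305)) (np.float64(0.15319115274545475), np.int64(796))
[0.5285 0.0256 0.1424] [ 1.3 -5.3  0.1] [-1.12 -0.47  0.01] 19.0667
[0.5283 0.0254 0.1424] [ 2.3 -5.1  1.2] [-1.13 -0.37  0.01] 19.6917
[0.5282 0.0254 0.1424] [-0.2 -5.2  2.3] [-1.15 -0.26  0.  ] 20.3167
[0.5279 0.0255 0.1424] [-1.1 -5.1  2.2] [-1.19 -0.19  0.01] 20.9417
tilt (np.float64(0.03797150873911012), np.int64(2243)) (np.float64(0.04326398624993051), np.int64(365))
```

View pics/wound.png

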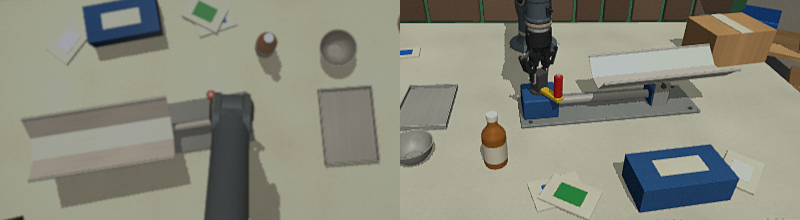

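The views show the crank seated on the collar, the trough turning with it and nothing disturbed. About 0.038–0.043 rad remains, so I'll wind another 0.8 rad.

```bash
python3 - <<'E'
from h import *
q=np.array(sense()["joint_pos"]); q[6]-=.8; move_joints(q); sleep(.4); s=sense()
print("tilt",trough("top")[:2],trough("scene")[:2],s["position"],np.round(s["joint_pos"],2),s["time_s"]); R=s["tcp_rot"]; print(np.arctan2(R[1,0],R[0,0]))
E
```

```text
tilt (np.float64(-0.003183228467855361), np.int64(2217)) (np.float64(0.0040782355241191235), np.int64(284)) [0.52775153 0.02571284 0.14238602] [-0.46  0.39  0.41  2.01 -0.21  0.79 -1.58] 22.225
-0.08527286829756647
```

```bash
python3 - <<'E'
from h import *
q=np.array(sense()["joint_pos"]); q[6]+=.08; move_joints(q); p=sense()["position"]
move_l([p[0],p[1],.20],feed=.06); s=sense(); print(s["wrist_force"],s["finger_gap"])
move_l([p[0],p[1],.26]); print("tilt",trough("scene")[:2])
movep([.50,-.17,.26],down(-.13)); movep([.4737,-.3497,.2],down(-.13)); print(np.round(sense()["joint_pos"],2))
snap("place"); move_l([.4737,-.3497,.066],feed=.12); sleep(.2)
r=move_l([.4737,-.3497,.053],feed=.02,until_force=6); s=sense(); print(r,s["position"],s["wrist_force"],s["time_s"])
E
```

```text
[ 0.22614497 -0.04740453 -4.08316766] 0.03716731358983615
tilt (np.float64(0.0037832631474897806), np.int64(286))
[ 0.09  0.43  0.63  1.83 -0.31  0.97 -0.85]
True [ 0.4735638  -0.3496697   0.05627073] [-0.22941405  1.24360341  4.31356133] 27.9167
```

```bash
python3 - <<'E'
from h import *
p=sense()["position"]; move_l([p[0],p[1],.0555],feed=.02,until_force=10); command_gripper(.085); sleep(.2); move_l([p[0],p[1],.26],feed=.12)
pw,d,C=snap("end"); movep([.45,-.1,.36],down(.3)); a=trough("top"); b=trough("scene"); print(a[:2],b[:2],sense()["time_s"])
cv2.imwrite("pics/final.png",np.vstack([np.hstack([pw[:300,56:456],a[2][60:360,100:500]])])[:,:,::-1])
E
```

```text
(np.float64(-0.002025618252801648), np.int64(2223)) (np.float64(0.0032191765259443014), np.int64(297)) 31.9583
```

View pics/final.png

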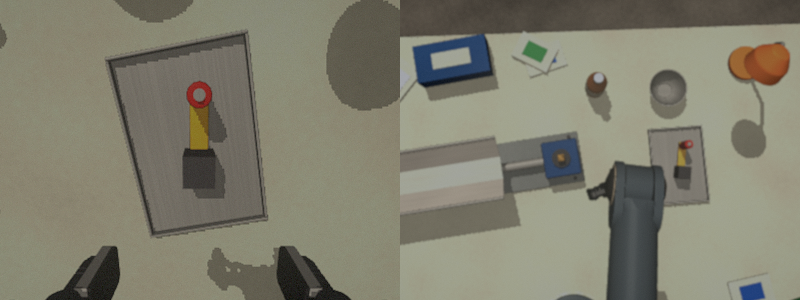

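The crank stands upright in the tray (hub at (199,170), grip at (199,95) in the left half). The trough is level, the bowl and bottle are where they were, and the robot is clear of everything.

```bash
python3 -c "
from rig import *
print(finish_job())"
```

```text
the job is handed in; nothing more can be done
None
```

The trough is level (the two cameras read -0.002 and +0.003 rad), the crank is back standing in the tray, the bowl and bottle look undisturbed, and I handed the job in at about 32 s; no verdict came back.

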